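# Stop-button check on the heating bath's controls

### The job

Do the stop check on the heating bath's controls, with light fingertip pushes and no gripping: press the big three-winged mushroom stop button straight down until it latches, take the fingers away so that it stays in by itself, then push its wings round clockwise (seen from above) until it unlatches and springs back up. After that press the wider of the two push buttons on the other box fully in and let it come back up. Leave the narrow button and all the labware alone.

Things in the scene. Friction and masses are not known exactly. Their poses are not given: they have to be found in the camera images.
- stop_head: Black plastic mushroom head of the stop button: a dome 60 mm across and 28 mm high with three equal radial wings 120 degrees apart, each 12 mm thick, reaching out to 55 mm from the axis; the wings span from 27 mm to 9 mm below the dome's top. Origin at the centre of the dome's top, 128 mm above the table when up; z up; one wing points along its +x, the others at +120 and -120 degrees. It moves down, up and round with the button.
- stop_press (a joint): How far the stop button is pressed in, m: 0 up, latched and held at about 0.0087 once it has been pressed beyond 0.0100, bottom stop at 0.0115. Pressing takes about 3 N at the start and 6 to 9 N on the way in; it must be let go to settle in the latch.
- stop_twist (a joint): Turn of the stop button, rad, growing clockwise seen from above: 0 at rest, stop at 0.9. A spring turns it back (0.03 N m at rest, 0.08 N m at 0.9). While the button is latched, turning it to about 0.5 (30 degrees) frees it and it springs up; let go, it turns back to 0.
- stop_box: Grey steel box 120 x 120 x 70 mm, fixed to the table, with the stop button standing on a 54 mm collar, 14 mm high, at the centre of its top. Origin: centre of its underside.
- reset_box: Grey steel box 80 (x) x 140 (y) x 60 mm high, fixed to the table, with two black push buttons on top: the wide one 36 mm from the middle towards its +y, the narrow one 40 mm towards its -y. Origin: centre of its underside.
- reset_button_top (a point): Centre of the top face of the wide push button (40 mm across, 82 mm above the table), which stands 10 mm proud of its 56 mm housing ring.
- reset_button (a joint): How far the wide push button is pressed, m: 0 up, 0.006 fully in; spring of 5 N when fully in, does not latch.
- lamp_button_top (a point): Centre of the top face of the narrow push button (20 mm across, 82 mm above the table); leave it alone.
- lamp_button (a joint): How far the narrow push button is pressed, m (0 up, 0.006 in).
- jar: Amber glass jar, 42 mm across, 60 mm high, between the two boxes. Origin at the centre of its underside; leave alone.
- beaker: Glass beaker, 66 mm across, 85 mm high, behind the boxes. Origin at the centre of its underside; leave alone.
- reagent: Amber bottle, 68 mm across, 150 mm high, behind and to the right of the boxes. Origin at the centre of its underside; leave alone.
- dish: White dish, 90 mm across, 18 mm high, behind the boxes. Origin at the centre of its underside; leave alone.
- screwdriver: Screwdriver, 160 mm long, lying in front of the boxes. Origin under its middle; leave alone.
- weight: Brass weight, 36 mm across, 46 mm high, in front of the boxes. Origin at the centre of its underside; leave alone.
- vial: White plastic vial, 24 mm across, 45 mm high, in front of the boxes. Origin at the centre of its underside; leave alone.
Mind the look-alikes: they are no part of the job. What is shaped like the reset_box but red or yellow is not meant.

How it is judged (in metres and radians):
On the way, in this order (a step that is already met when the one before it is completed fails the run):
1. The stop button is latched in, with nothing touching it (value of joint stop_press above 0.0065 m and contact force between anything else and stop_head below 0.2 N), for 0.2 s.
2. The stop button has been twisted free and is up again (value of joint stop_press below 0.002 m), for 0.2 s.
3. The wide push button is pressed fully in (value of joint reset_button above 0.0045 m), for 0.05 s.
At the end, for the whole second after the job is handed in: The stop button is up (within 1.5 mm) and turned back (within 0.1 rad), both push buttons are up (within 1 mm) and all the labware stands within 15 mm of where it was (value of joint stop_press below 0.0015 m and value of joint stop_twist below 0.1 rad and value of joint each of reset_button, lamp_button below 0.001 m and distance of each of jar, beaker, reagent, dish, screwdriver, weight, vial from where it was at the start of the episode below 0.015 m); the robot touches nothing.
It fails at once if the stop button is gripped or hit hard (more than 36 N from the fingers) (contact force between the fingers and stop_head above 36 N).
It fails at once if the wide button is pressed while the stop button is still in (value of joint reset_button above 0.003 m and value of joint stop_press above 0.004 m).
It fails at once if the narrow button is pressed (value of joint lamp_button above 0.003 m).
It fails at once if labware is pushed more than 15 mm, knocked over, lifted or carried (distance of any of jar, beaker, reagent, dish, screwdriver, weight, vial from where it was at the start of the episode above 0.015 m).
It also fails if it takes over 61 s, if anything falls off the work surface, if the arm or the gripper's body presses on something with over 40 N, if the wrist force passes 120 N, or if a joint passes its speed limit or range.

### The arm

A 7-joint arm with a two-finger parallel gripper is mounted at the origin on the work surface. World frame = base frame: x ahead of the robot, y to its left, z up, the work surface at z = 0. Lengths are in m, angles in degrees, forces in N, time in s.
With the tool pointing down it reaches from about 0.35 to 0.9 m from the base axis. Payload 8.1 kg.
Tool frame: the origin (TCP) lies between the finger pads; the fingertips stand ahead of it and the grasp point (between the pads) lies 6 mm ahead of it (r.tip_reach is the z of the fingertips in the tool frame, in m); z points along the fingers, y is the direction in which the jaws open and shut (so a half turn about z gives the same grasp; the last joint's range is limited). The gripper opens to 85 mm and grips with 20 to 120 N. Pads are 22 mm wide; open, the fingers measure 114 mm over their backs; the gripper's body (76 mm by 85 mm) begins 54 mm behind the grasp point. The pads swing forward as they close: fully open they stand 13 mm farther back than shut.
Start: joints at [-77.727, 24.895, 1.432, 90.138, -0.665, 64.973, -4.303], TCP at [0.195, 0.594, 0.224] pointing down, gripper open.
Joint ranges: [-149.89, 149.89], [-25.12, 119.58], [-72.63, 75.52], [4.76, 147.25], [-75.54, 255.54], [6.69, 114.76], [-157.13, 157.13]. Speed limits (degrees/s): [127.2, 127.2, 172.46, 172.46, 180, 180, 180].

### API

Orientations are given as a 3x3 rotation matrix whose columns are the frame's x, y, z axes.
In Python, from rig import r gives the robot as it stands. The module is installed in compiled form; this text tells all that it offers. Calls block until the motion is done:
- r.goto(position, orientation): joint-space move of the TCP to a pose.
- r.move_l(position, rotation=None, rate=0.15, until_force=None): straight line of the TCP; rotation=None keeps the orientation; rate is the mean speed in m/s. With until_force (N) it stops when the force on the tool has changed by that much, and returns True; else False.
- r.move_joints(angles): joint-space move.
- r.grip(opening): finger opening in m; the grip force is fixed at half the most; returns when the fingers have stopped.
- r.wait(seconds).
- r.ik(position, orientation): joint angles nearest the present ones, or None.
- r.snapshot(name): name is "scene" or "top" or "wrist"; returns the picture (480x640x3 uint8, red, green, blue); there is no depth.
- r.get_calibration(name): a dict with "vertical_fov" (degrees; the focal length in pixels is half the picture's height over the tangent of half this angle, whatever the lens; pixels are square), "cx", "cy" (the principal point, pixels), "distortion" ([k1, k2, p1, p2, k3] as OpenCV has them; the pictures are not rectified), "extrinsics" (4x4, takes a point from world to camera coordinates). Camera axes: x right, y down, z forward; pixel columns grow to the right and rows downward; lengths in m; the calibration is good to about 2 mm. A picture is of the moment at which its call begins: read the wrist's pose just before it. get_calibration takes no time and is no camera call; for the wrist camera it gives the pose at the moment of the call.
A pose or a line that the arm cannot do raises r.PlanningError and nothing moves.
- r.finish_job(): hands the job in, once; it reports no verdict.
Readings, each from a call of its own:
- r.get_time_s(): time.
- r.get_joint_positions(): joint angles.
- r.get_qvel(): joint speeds.
- r.get_joint_torque(): joint torques, N m.
- r.get_tool_pos(): TCP position.
- r.get_eef_rot(): TCP orientation.
- r.get_force(): force on the tool from outside, world axes, zero at the start.
- r.get_moment(): the same for the moment, N m.
- r.get_finger_gap(): finger opening in m.
Only numpy, scipy, OpenCV 4.12 (cv2) and the standard library are available. Lean on these libraries where they do the work, as an engineer would, in place of code of your own. Each camera call takes 0.05 s, during which the arm holds its last target.

## Working session

There is one attempt and no reset: what is moved stays moved. The work goes in short steps, each a Python script; the robot and the scene stay as the last script left them, time stands still between calls to the robot, and variables do not carry over. Pictures are saved under pics/ and viewed, and the job is handed in when it is done.

```bash
mkdir -p pics; python3 - <<'E'
from rig import r
import cv2
for n in ("scene","top","wrist"):
    c=r.get_calibration(n); print(n,c)
    cv2.imwrite(f"pics/{n}0.png",r.snapshot(n)[:,:,::-1])
print(r.tip_reach,r.get_time_s(),r.get_finger_gap(),r.get_eef_rot())
E
```

```text
scene {'vertical_fov': 49.67023006029692, 'cx': 319.3347547418192, 'cy': 232.50432397864972, 'distortion': array([-0.01189334,  0.        ,  0.        ,  0.        ,  0.        ]), 'extrinsics': array([[-7.37216740e-01,  6.75656300e-01, -2.04794698e-04,
         3.96244975e-01],
       [ 3.58818848e-01,  3.91254708e-01, -8.47448398e-01,
        -8.61868417e-02],
       [-5.72503722e-01, -6.24826630e-01, -5.30877736e-01,
         1.29409950e+00],
       [ 0.00000000e+00,  0.00000000e+00,  0.00000000e+00,
         1.00000000e+00]])}
top {'vertical_fov': 49.70606462630872, 'cx': 327.4974290055349, 'cy': 237.3950398562509, 'distortion': array([-0.03736869,  0.        ,  0.        ,  0.        ,  0.        ]), 'extrinsics': array([[-0.02693167, -0.99962102, -0.00570063, -0.01128957],
       [-0.98700403,  0.02749465, -0.15832592,  0.49828677],
       [ 0.15842266,  0.00136256, -0.98737045,  1.19411401],
       [ 0.        ,  0.        ,  0.        ,  1.        ]])}
wrist {'vertical_fov': 68.29559021247256, 'cx': 322.75481522916493, 'cy': 242.89719327633568, 'distortion': array([-0.05562517,  0.        ,  0.        ,  0.        ,  0.        ]), 'extrinsics': array([[ 3.12337992e-01,  9.49970766e-01, -7.22186360e-04,
        -6.24339852e-01],
       [ 9.04651726e-01, -2.97205506e-01,  3.05408157e-01,
        -3.81172725e-02],
       [ 2.89914183e-01, -9.60438977e-02, -9.52221264e-01,
         3.80977539e-01],
       [ 0.00000000e+00,  0.00000000e+00,  0.00000000e+00,
         1.00000000e+00]])}
0.025 0.15 0.08521014604481839 [[-9.50227497e-01  3.11556805e-01 -2.45768573e-04]
 [ 3.11556875e-01  9.50226790e-01 -1.16658383e-03]
 [-1.29921250e-04 -1.18509092e-03 -9.99999289e-01]]
```

View pics/top0.png

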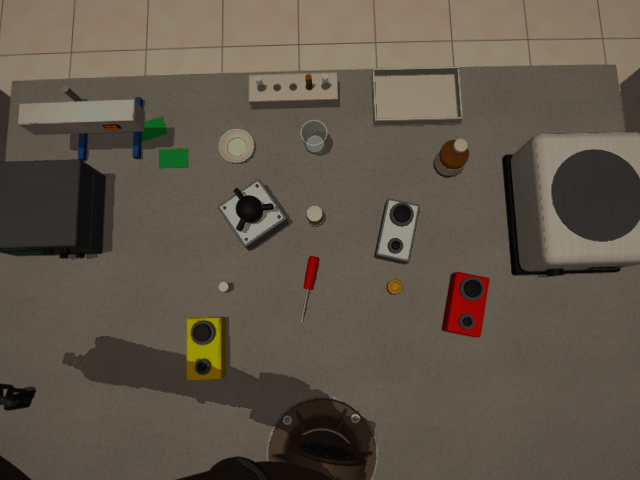

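View pics/scene0.png

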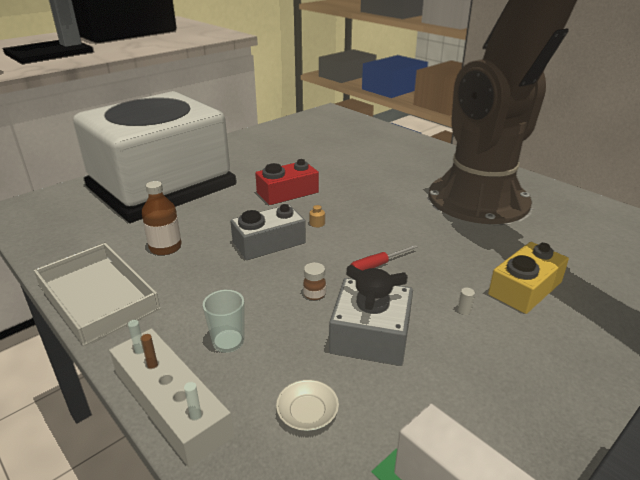

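The top view shows the stop button at about (250,209) on a rotated grey box. The grey reset box has its wide button at about (402,213) and its narrow one at about (396,245). The red and yellow boxes are the decoys.

```bash
cat > h.py <<'E'
from rig import r
import numpy as np, cv2
def K(c,H=480):
    f=H/2/np.tan(np.radians(c["vertical_fov"]/2)); return np.array([[f,0,c["cx"]],[0,f,c["cy"]],[0,0,1]])
def ray(c,uv):
    p=cv2.undistortPoints(np.array(uv,float).reshape(-1,1,2),K(c),c["distortion"]).reshape(-1,2)
    E=c["extrinsics"];R=E[:3,:3];t=E[:3,3]
    return -R.T@t,np.c_[p,np.ones(len(p))]@R
def onplane(c,uv,z):
    o,d=ray(c,uv); return o+d*((z-o[2])/d[:,2])[:,None]
def proj(c,P):
    E=c["extrinsics"]; q=cv2.projectPoints(np.array(P,float).reshape(-1,1,3),cv2.Rodrigues(E[:3,:3])[0],E[:3,3],K(c),c["distortion"])[0].reshape(-1,2); return q
E
python3 - <<'E'
from h import *
c=r.get_calibration("top")
for n,uv,z in [("stop",(248,209),.115),("wide",(402,213),.082),("narrow",(396,245),.082),("w1",(237,191),.11),("w2",(240,229),.11),("w3",(272,207),.11)]:
    print(n,onplane(c,[uv],z).round(4))
im=cv2.imread("pics/top0.png")
cv2.imwrite("pics/crop1.png",cv2.resize(im[165:265,205:345],None,fx=5,fy=5,interpolation=cv2.INTER_CUBIC))
E
```

```text
stop [[0.5556 0.1527 0.115 ]]
wide [[ 0.5434 -0.199   0.082 ]]
narrow [[ 0.469  -0.1815  0.082 ]]
w1 [[0.5994 0.1785 0.11  ]]
w2 [[0.5112 0.1716 0.11  ]]
w3 [[0.5598 0.0989 0.11  ]]
```

View pics/crop1.png

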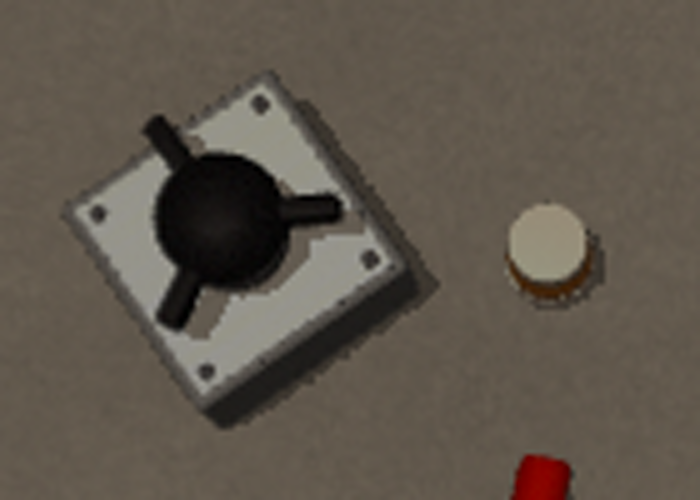

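```bash
python3 - <<'E'
from h import *
c=r.get_calibration("wrist");E=c["extrinsics"]
T=np.array(r.get_tool_pos());R=np.array(r.get_eef_rot())
o=-E[:3,:3].T@E[:3,3]
print("cam in tool",R.T@(o-T),"axis in tool",R.T@E[2,:3])
# aim: stand so that optical axis passes stop at z=.115, TCP z 0.30
S=np.array([.5556,.1527,.115])
def Rz(a): # tool x along angle a, z down
    return np.array([[np.cos(a),np.sin(a),0],[np.sin(a),-np.cos(a),0],[0,0,-1.]])
best=None
for a in np.radians(np.arange(-180,180,15)):
    Rg=Rz(a);oc=Rg@(R.T@(o-T));ax=Rg@(R.T@E[2,:3])
    z=.30;k=(S[2]-(z+oc[2]))/ax[2]
    P=np.array([S[0]-oc[0]-k*ax[0],S[1]-oc[1]-k*ax[1],z])
    q=r.ik(P,Rg)
    if q is None: continue
    d=np.abs(np.array(q)-np.array(r.get_joint_positions())).max()
    print(np.degrees(a).round(),P.round(3),d.round(0))
    if best is None or d<best[0]: best=(d,P,Rg)
r.goto(best[1],best[2]); r.grip(0.0)
print(r.get_finger_gap(),r.get_time_s())
c=r.get_calibration("wrist");im=r.snapshot("wrist")[:,:,::-1]
cv2.imwrite("pics/w1.png",im); np.save("w1.npy",c,allow_pickle=True)
E
```

```text
cam in tool [ 7.95430514e-02 -7.56691818e-05 -1.50862283e-01] axis in tool [-3.05267159e-01  3.96943633e-04  9.52266666e-01]
-180.0 [0.527 0.153 0.3  ] 78.0
-165.0 [0.528 0.145 0.3  ] 92.0
-150.0 [0.531 0.139 0.3  ] 107.0
-135.0 [0.536 0.133 0.3  ] 123.0
-120.0 [0.542 0.128 0.3  ] 138.0
-105.0 [0.548 0.126 0.3  ] 152.0
-90.0 [0.556 0.125 0.3  ] 144.0
-75.0 [0.563 0.126 0.3  ] 152.0
-60.0 [0.57  0.128 0.3  ] 136.0
-45.0 [0.576 0.133 0.3  ] 121.0
-30.0 [0.58  0.139 0.3  ] 106.0
-15.0 [0.583 0.145 0.3  ] 101.0
0.0 [0.584 0.153 0.3  ] 88.0
15.0 [0.583 0.16  0.3  ] 76.0
30.0 [0.58  0.167 0.3  ] 63.0
45.0 [0.575 0.173 0.3  ] 49.0
60.0 [0.57  0.177 0.3  ] 37.0
75.0 [0.563 0.18  0.3  ] 34.0
90.0 [0.556 0.181 0.3  ] 31.0
105.0 [0.548 0.18  0.3  ] 33.0
120.0 [0.541 0.177 0.3  ] 34.0
135.0 [0.536 0.173 0.3  ] 36.0
150.0 [0.531 0.167 0.3  ] 48.0
165.0 [0.528 0.16  0.3  ] 62.0
-0.0002339603394805884 2.9083
```

View pics/w1.png

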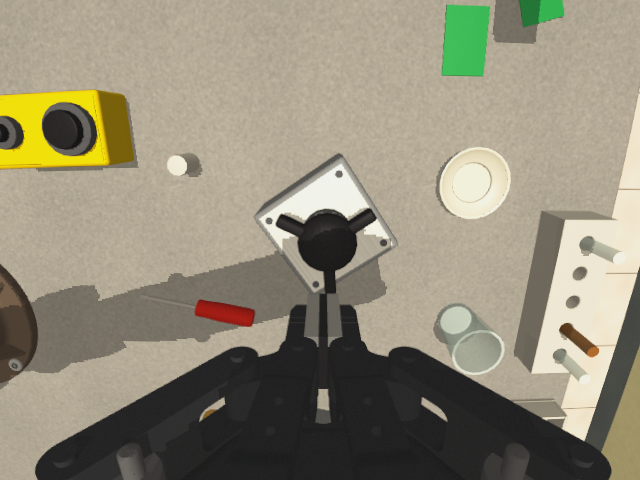

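The wrist view shows the stop head at (327,240). Its wing tips are at about (280,219), (371,213) and (330,291), and the box screws are at (339,174), (268,220), (384,243) and (316,284).

```bash
python3 - <<'E'
from h import *
c=np.load("w1.npy",allow_pickle=True).item();im=cv2.imread("pics/w1.png")
scr=onplane(c,[(339,174),(268,220),(384,243),(316,284)],.071)
print("screws",scr.round(4),"mean",scr.mean(0).round(4))
ct=r.get_calibration("top");it=cv2.imread("pics/top0.png")
s2=onplane(ct,np.array([(260,104),(98,214),(370,259),(206,371)])/5+[205-.4,165-.4],.071)
print("top screws",s2.round(4),s2.mean(0).round(4))
for name,cc,I in(("wrist",c,im),("top",ct,it)):
    m=(I.max(2)<60 if name=="wrist" else I.max(2)<45).astype(np.uint8)
    vv,uu=np.nonzero(m); P=onplane(cc,np.c_[uu,vv],.119)
    for ctr in (scr.mean(0),s2.mean(0)):
        d=P[:,:2]-ctr[:2];rr=np.hypot(*d.T);a=np.degrees(np.arctan2(d[:,1],d[:,0]))
        k=(rr>.038)&(rr<.052)
        h=np.bincount(((a[k]+180)//5).astype(int),minlength=72)
        # fold mod 120
        e=np.angle(np.exp(1j*np.radians(3*a[k])).mean())/3
        print(name,"angle mod120",np.degrees(e).round(1),abs(np.exp(1j*np.radians(3*a[k])).mean()).round(2))
        print({int(i*5-180):int(x) for i,x in enumerate(h) if x})
E
```

```text
screws [[0.5714 0.2147 0.071 ]
 [0.4936 0.1644 0.071 ]
 [0.6233 0.1376 0.071 ]
 [0.5461 0.0871 0.071 ]] mean [0.5586 0.1509 0.071 ]
top screws [[0.6218 0.1391 0.071 ]
 [0.5708 0.2156 0.071 ]
 [0.5456 0.0879 0.071 ]
 [0.4947 0.1648 0.071 ]] [0.5582 0.1519 0.071 ]
wrist angle mod120 33.7 0.95
{-95: 35, -90: 41, -85: 48, -80: 9, 25: 17, 30: 57, 35: 24, 40: 57, 45: 11, 140: 35, 145: 57, 150: 58, 155: 49}
wrist angle mod120 33.7 0.96
{-95: 25, -90: 51, -85: 46, -80: 13, 25: 31, 30: 49, 35: 31, 40: 48, 45: 3, 140: 25, 145: 56, 150: 57, 155: 53, 160: 6}
top angle mod120 33.7 0.96
{-100: 6, -95: 12, -90: 9, -85: 9, 25: 3, 30: 11, 35: 10, 40: 5, 145: 6, 150: 11, 155: 11, 160: 8}
top angle mod120 33.7 0.96
{-100: 7, -95: 14, -90: 9, -85: 10, -80: 1, 25: 6, 30: 9, 35: 10, 40: 3, 145: 4, 150: 10, 155: 11, 160: 10}
```

```bash
cat >> h.py <<'E'
C=np.array([.5584,.1514])
def Rz(d):
    a=np.radians(d); return np.array([[np.cos(a),np.sin(a),0],[np.sin(a),-np.cos(a),0],[0,0,-1.]])
E
python3 - <<'E'
from h import *
def F(): return np.array(r.get_force()).round(2)
r.goto([*C,.128+.025+.03],Rz(90)); r.wait(.3); print(F(),np.array(r.get_tool_pos()).round(4))
hit=r.move_l([*C,.145],rate=.02,until_force=2); z0=r.get_tool_pos()[2]; print(hit,z0,F())
assert hit
for d in (.006,.0095,.0107,.0112):
    zt=min(z0,.1535)-d
    h=r.move_l([*C,zt],rate=.015,until_force=22); print(d,h,r.get_tool_pos()[2],F())
    if h: break
r.wait(.2);print(F(),r.get_tool_pos()[2])
r.move_l([*C,.20],rate=.06); r.wait(.4); print(F(),r.get_time_s())
cv2.imwrite("pics/s1.png",r.snapshot("scene")[:,:,::-1])
E
python3 -c "
import cv2
a=cv2.imread('pics/scene0.png');b=cv2.imread('pics/s1.png')
f=lambda i:cv2.resize(i[230:370,310:430],None,fx=3.3,fy=3.3)
cv2.imwrite('pics/cmp.png',cv2.hconcat([f(a),f(b)]))"
```

```text
[-1.01  0.22  0.45] [0.5592 0.1522 0.1843]
False 0.1450940450863388 [ 0.15 -0.54 -0.7 ]Traceback (most recent call last):
  File "<stdin>", line 5, in <module>
AssertionError
[ WARN:0@0.052] global loadsave.cpp:275 findDecoder imread_('pics/s1.png'): can't open/read file: check file path/integrity
Traceback (most recent call last):
TypeError: 'NoneType' object is not subscriptable
```

```bash
python3 - <<'E'
from h import *
print(np.array(r.get_force()).round(2),r.get_finger_gap(),r.tip_reach,np.array(r.get_tool_pos()))
a=r.snapshot("scene")[:,:,::-1]; b=r.snapshot("wrist")[:,:,::-1]
f=lambda i,s:cv2.resize(i,(400,400))
cv2.imwrite('pics/cmp.png',cv2.hconcat([cv2.resize(a[200:380,290:470],(400,400)),cv2.resize(b[150:350,220:420],(400,400))]))
E
```

```text
[ 0.15 -0.54 -0.7 ] 2.0185309015585212e-05 0.025 [0.5584646  0.15141577 0.14509405]
```

View pics/cmp.png

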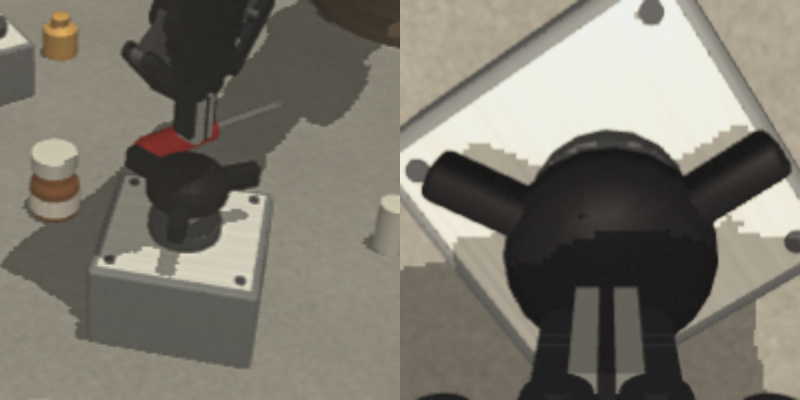

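The fingertips (about (195,135) in the left half) are still just above the dome, so the real reach when closed is shorter than 25 mm. I'll go on down slowly to contact.

```bash
python3 - <<'E'
from h import *
def F(): return np.array(r.get_force()).round(2)
hit=r.move_l([*C,.130],rate=.015,until_force=2.5); z0=r.get_tool_pos()[2]; print(hit,z0,F(),r.get_time_s())
E
```

```text
False 0.13011533947766152 [-0.59 -0.01  0.34] 7.1083
```

```bash
python3 - <<'E'
from h import *
a=r.snapshot("scene")[:,:,::-1]; b=r.snapshot("wrist")[:,:,::-1]
cv2.imwrite('pics/cmp2.png',cv2.hconcat([cv2.resize(a[200:380,290:470],(400,400)),cv2.resize(b[150:350,220:420],(400,400))]))
c=r.get_calibration("scene"); print(proj(c,[[*C,.128],[*C,.105]]))
E
```

```text
[[374.79877934 273.97570528]
 [373.97749215 285.62174873]]
```

View pics/cmp2.png

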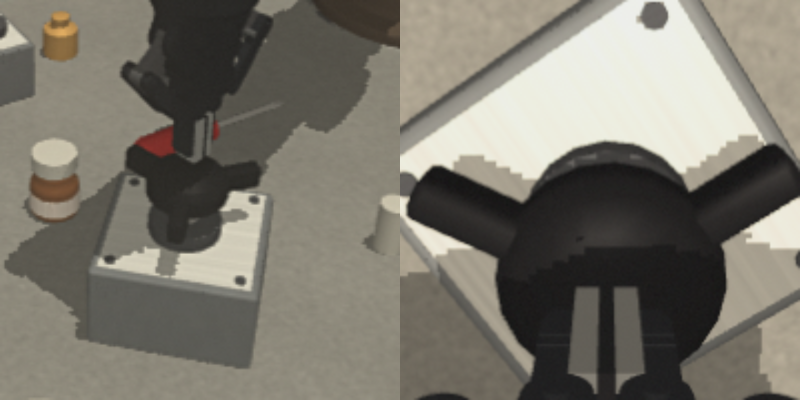

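```bash
python3 - <<'E'
from h import *
c=r.get_calibration("wrist"); R=np.array(r.get_eef_rot());T=np.array(r.get_tool_pos())
o,d=ray(c,[(322.5,294),(307,337),(350,337),(306.5,300),(339,300)])
o=R.T@(o-T); d=d@R
for x in (0,.011):
  print(x,(o+d*((x-o[0])/d[:,0])[:,None]).round(4))
E
```

```text
0 [[ 0.     -0.0014  0.0105]
 [ 0.     -0.0075 -0.0284]
 [ 0.      0.0097 -0.0284]
 [ 0.     -0.0091  0.0039]
 [ 0.      0.0066  0.0039]]
0.011 [[ 0.011  -0.0013 -0.0121]
 [ 0.011  -0.0066 -0.0455]
 [ 0.011   0.0082 -0.0455]
 [ 0.011  -0.008  -0.0177]
 [ 0.011   0.0056 -0.0177]]
```

```bash
python3 - <<'E'
from h import *
R=np.array(r.get_eef_rot());T=np.array(r.get_tool_pos())
c=r.get_calibration("scene")
pts=[(x,y,z) for z in (.0,.01,.025) for x in(-.011,.011) for y in (-.008,.008)]
a=r.snapshot("scene")[:,:,::-1]; x0,y0,s=330,200,8
I=cv2.resize(a[y0:y0+75,x0:x0+90],None,fx=s,fy=s,interpolation=cv2.INTER_CUBIC)
I=cv2.convertScaleAbs(I,alpha=1.8,beta=20)
q=proj(c,[T+R@np.array(p) for p in pts])
col={.0:(0,255,0),.01:(0,255,255),.025:(0,0,255)}
for p,u in zip(pts,q): cv2.circle(I,tuple(int(v) for v in (u-[x0,y0]+.5)*s),4,col[p[2]],-1)
cv2.imwrite("pics/s3.png",I)
E
```

```text
(no output)
```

View pics/s3.png

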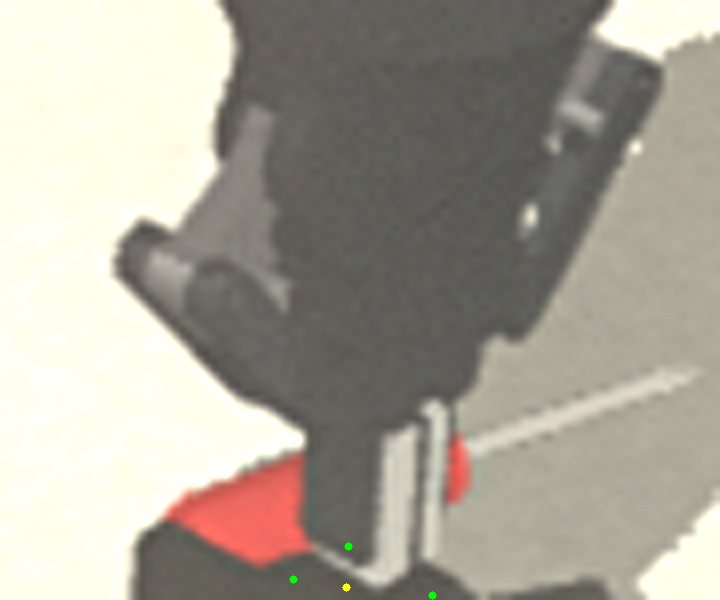

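Both views put the closed fingertips about 10 mm behind the TCP, so they are still above the dome. I'll keep descending under force guard.

```bash
python3 - <<'E'
from h import *
def F(): return np.array(r.get_force()).round(2)
print(F())
hit=r.move_l([*C,.108],rate=.012,until_force=2.2); z0=r.get_tool_pos()[2]; print(hit,z0,F(),r.get_time_s())
E
```

```text
[-0.1   0.37  0.48]
True 0.11977640517829034 [-0.01  0.13  4.2 ] 8.225
```

```bash
python3 - <<'E'
from h import *
def F(): return np.array(r.get_force()).round(2)
for z in (.114,.1115,.1105,.1097,.1091,.1086,.1082):
    h=r.move_l([*C,z],rate=.012,until_force=15); print(z,h,r.get_tool_pos()[2],F())
    if h or F()[2]>16: break
r.move_l([*C,.15],rate=.08); r.wait(.3); print(F(),r.get_time_s())
a=r.snapshot("scene")[:,:,::-1];b=cv2.imread("pics/scene0.png")
f=lambda i:cv2.resize(i[230:370,310:430],None,fx=3.3,fy=3.3)
cv2.imwrite('pics/cmp3.png',cv2.hconcat([f(b),f(a)]))
E
```

```text
0.114 False 0.11423185364006823 [-1.06 -0.09  5.31]
0.1115 False 0.11174274259396924 [-0.89  0.19  7.42]
0.1105 False 0.11084755956523787 [-1.52 -0.49  7.51]
0.1097 False 0.11006430505307274 [-1.47 -0.11  7.69]
0.1091 False 0.1094987038534759 [-1.87 -0.01  7.53]
0.1086 False 0.10908731750189121 [-1.48 -0.94  8.6 ]
0.1082 False 0.10905316534609642 [-2.82 -1.23 13.18]
[-0.16 -0.16 -0.37] 11.425
```

View pics/cmp3.png

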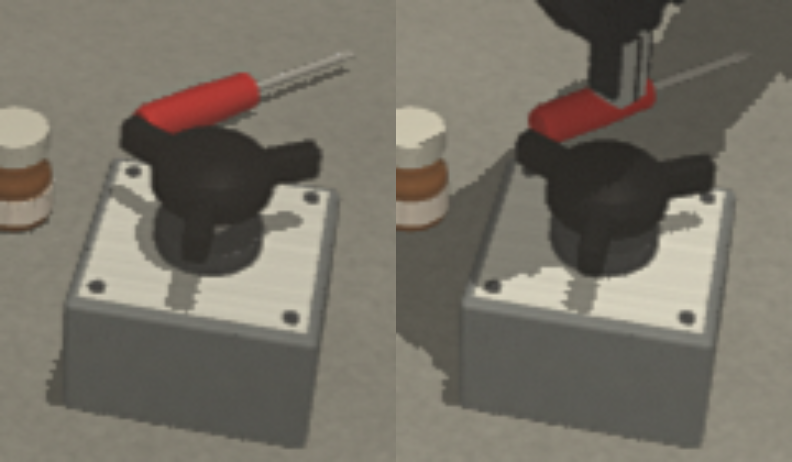

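The button stays in by itself: it bottomed at TCP z 0.10905, and in the right half the head sits visibly lower. Next I twist it, pushing the wing at +33.7°.

```bash
cat >> h.py <<'E'
RR=.046; ZT=.0945
def pose(a,z=ZT,rad=RR): return [C[0]+rad*np.cos(np.radians(a)),C[1]+rad*np.sin(np.radians(a)),z],Rz(a)
def F(): return np.array(r.get_force()).round(2)
def arc(a0,a1,n,rate=.05,guard=12):
    for a in np.linspace(a0,a1,n+1)[1:]:
        h=r.move_l(*pose(a),rate=rate,until_force=guard)
        print(round(a,1),h,F(),np.array(r.get_moment()).round(2)[2])
        if h: return True
E
python3 - <<'E'
from h import *
for a in (76,50,20,5): print(a,r.ik(*pose(a)) is not None)
r.goto(*pose(76,.16)); print(r.get_time_s(),F())
print(r.move_l(*pose(76),rate=.06,until_force=5),F())
arc(76,30,6)
print(r.get_time_s())
a=r.snapshot("scene")[:,:,::-1];b=r.snapshot("wrist")[:,:,::-1]
f=lambda i:cv2.resize(i[230:370,310:430],(360,420))
cv2.imwrite('pics/cmp4.png',cv2.hconcat([f(a),cv2.resize(b[180:400,210:430],(420,420))]))
E
```

```text
76 True
50 True
20 True
5 True
11.8417 [-0.5  -1.05 -0.3 ]
False [-0.77 -0.41 -0.35]
68.3 False [-0.28  1.16  0.24] -0.03
60.7 False [-0.93 -0.61  0.53] 0.01
53.0 False [-0.93  0.81  0.11] 0.02
45.3 False [-0.14  1.41 -0.2 ] 0.02
37.7 False [-0.14  0.7   0.72] -0.02
30.0 False [0.27 1.8  0.85] 0.0
14.7833
```

View pics/cmp4.png

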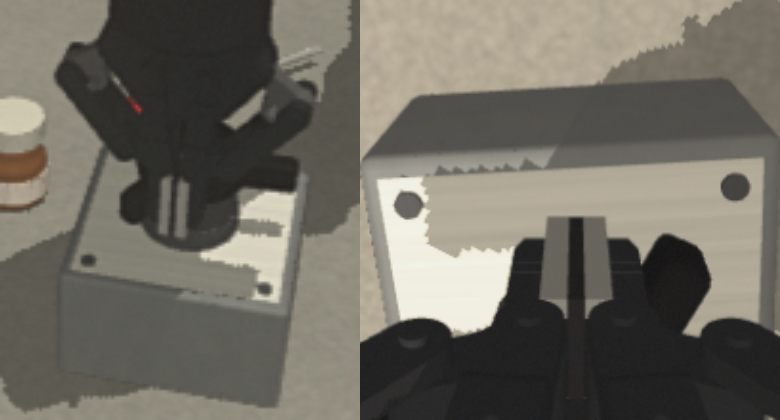

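The wing is against the finger (wrist half, (675,270)) and has turned partly. I'll go on sweeping.

```bash
python3 - <<'E'
from h import *
arc(30,13,3)
r.wait(.2)
print(r.get_time_s())
a=r.snapshot("scene")[:,:,::-1];b=r.snapshot("wrist")[:,:,::-1]
f=lambda i:cv2.resize(i[230:370,310:430],(360,420))
cv2.imwrite('pics/cmp5.png',cv2.hconcat([f(a),cv2.resize(b[180:400,210:430],(420,420))]))
E
```

```text
24.3 False [1.5  1.69 0.03] 0.01
18.7 False [ 1.6   2.31 -1.09] 0.04
13.0 False [2.32 0.94 0.2 ] -0.03
15.8333
```

View pics/cmp5.png

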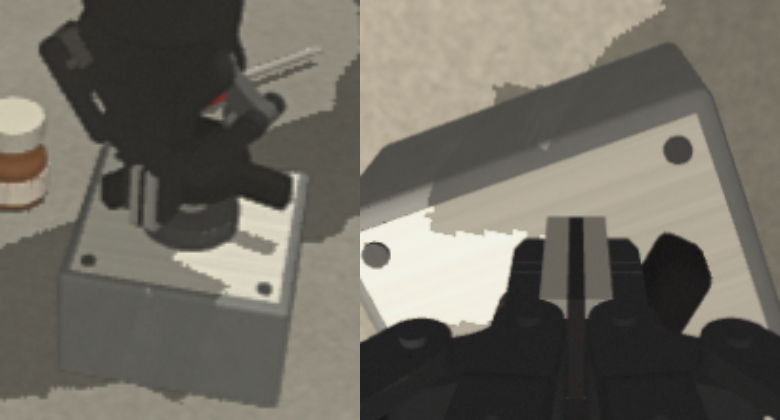

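```bash
python3 - <<'E'
from h import *
c=r.get_calibration("wrist")
g=lambda x,y:((x-360)*220/420+210,180+y*220/420)
for z in (.1103,.119):
    P=onplane(c,[g(665,234),g(710,262),g(690,335)],z)[:,:2]-C
    print(z,np.hypot(*P.T).round(4),np.degrees(np.arctan2(P[:,1],P[:,0])).round(1))
# other wing in scene
cs=r.get_calibration("scene")
print(np.array(r.get_tool_pos()).round(4))
for dz in (0,.0087):
    for tw in (0,30,45):
        q=proj(cs,[[C[0]+.055*np.cos(np.radians(153.7-tw)),C[1]+.055*np.sin(np.radians(153.7-tw)),.110-dz]])[0]
        print(dz,tw,((q-[310,230])*3).round())
E
```

```text
0.1103 [0.0567 0.055  0.0375] [ -6.7 -19.6 -31.4]
0.119 [0.0606 0.0583 0.0411] [ -4.1 -15.4 -23.6]
[0.6033 0.1619 0.0946]
0 0 [288. 142.]
0 30 [297. 175.]
0 45 [291. 191.]
0.0087 0 [287. 155.]
0.0087 30 [296. 188.]
0.0087 45 [289. 204.]
```

The scene view puts the wing end at (293,188), which matches about 45° of twist with the head already up. I'll back off to release it and check.

```bash
python3 - <<'E'
from h import *
arc(13,78,4,rate=.08)
r.move_l(*pose(78,.17),rate=.15)
r.goto([.5,-.05,.22],Rz(90)); r.wait(.1)
print(r.get_time_s(),F())
a=r.snapshot("scene")[:,:,::-1];b=cv2.imread("pics/scene0.png");t=r.snapshot("top")[:,:,::-1]
cv2.imwrite("pics/s6.png",a);cv2.imwrite("pics/t6.png",t)
f=lambda i:cv2.resize(i[230:370,310:430],(300,350))
cv2.imwrite('pics/cmp6.png',cv2.hconcat([f(b),f(a)]))
w=r.get_calibration("wrist");cv2.imwrite("pics/w6.png",r.snapshot("wrist")[:,:,::-1])
E
```

```text
29.2 False [-0.02  1.33 -0.88] 0.02
45.5 False [-0.73  0.91 -0.16] -0.02
61.8 False [ 0.27  0.05 -0.16] -0.02
78.0 False [0.73 0.22 0.68] 0.01
19.4333 [ 0.15  0.13 -0.44]
```

View pics/cmp6.png

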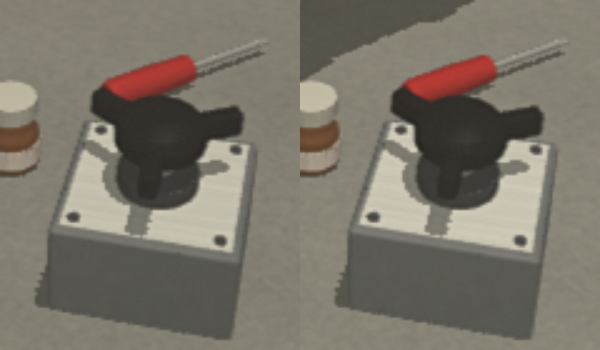

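View pics/t6.png

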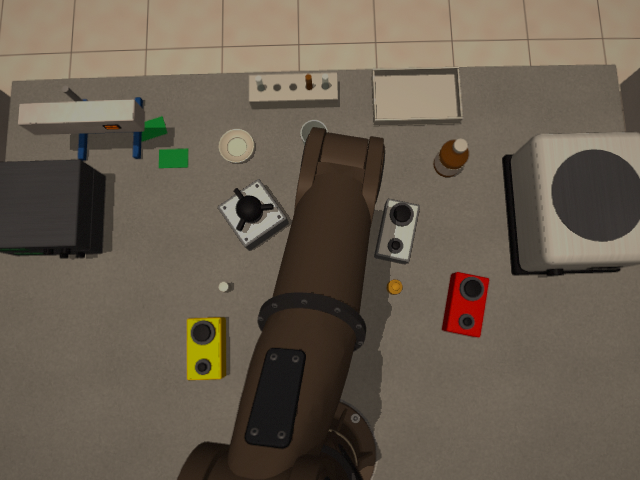

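The stop head looks the same as at the start, so it is up and turned back. Before pressing, I'll cross-check the wide button in the two views.

```bash
python3 - <<'E'
from h import *
im=cv2.imread("pics/t6.png");s=cv2.imread("pics/s6.png")
print(onplane(r.get_calibration("top"),[(401.5,212.5)],.082).round(4), onplane(r.get_calibration("scene"),[(252,217.5)],.082).round(4))
f=lambda i,x,y:cv2.resize(i[y:y+80,x:x+80],(390,390),interpolation=cv2.INTER_CUBIC)
cv2.imwrite("pics/b6.png",cv2.convertScaleAbs(cv2.hconcat([f(im,360,190),f(s,230,185)]),alpha=1.6,beta=20))
E
```

```text
[[ 0.5446 -0.1979  0.082 ]] [[ 0.552  -0.1861  0.082 ]]
```

View pics/b6.png

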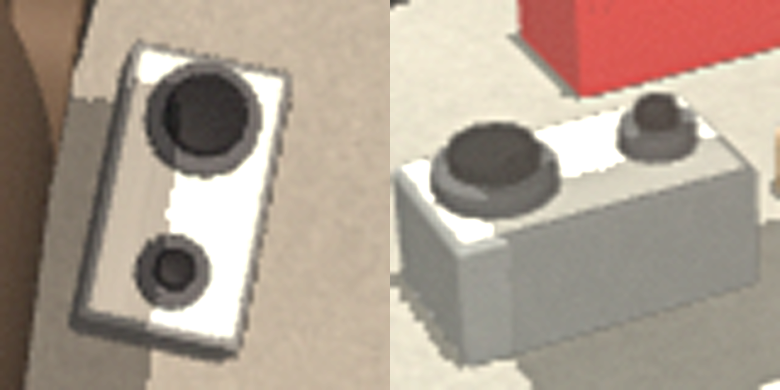

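The cap centres are at (402.5,213.2) in the top view and (250.9,216.4) in the scene view.

```bash
python3 - <<'E'
from h import *
p=onplane(r.get_calibration("top"),[(402.5,213.2)],.082)[0]; q=onplane(r.get_calibration("scene"),[(250.9,216.4)],.082)[0]
print(p,q); B=(2*p+q)[:2]/3; print(B)
r.goto([*B,.13],Rz(90)); r.move_l([*B,.084],rate=.06,until_force=8); r.wait(.1); print(F(),r.get_tool_pos()[2])
h=r.move_l([*B,.072],rate=.012,until_force=2.5); print(h,r.get_tool_pos()[2],F())
if r.get_tool_pos()[2]>.07:
  for z in (.0715,.070,.069,.0685,.068,.0675):
    h=r.move_l([*B,z],rate=.012,until_force=12); print(z,h,r.get_tool_pos()[2],F())
    if h or F()[2]>11: break
  r.wait(.2); print(F())
cv2.imwrite("pics/w7.png",r.snapshot("scene")[180:280,210:350,::-1])
r.move_l([*B,.13],rate=.1)
r.goto([.5,-.05,.25],Rz(90)); r.wait(.3);print(F(),r.get_time_s())
cv2.imwrite("pics/s8.png",r.snapshot("scene")[:,:,::-1]);cv2.imwrite("pics/t8.png",r.snapshot("top")[:,:,::-1])
E
python3 -c "
import cv2
a=cv2.imread('pics/w7.png');b=cv2.imread('pics/s8.png')[180:280,210:350]
cv2.imwrite('pics/cmp7.png',cv2.resize(cv2.hconcat([a,b]),(784,280)))"
```

```text
[ 0.54288717 -0.20014405  0.082     ] [ 0.55105002 -0.19119497  0.082     ]
[ 0.54560812 -0.19716102]
[ 0.04 -0.77 -0.59] 0.0843972744704158
True 0.072168236648097 [ 0.73 -0.46  2.28]
0.0715 False 0.07148284204857261 [0.49 0.33 3.81]
0.07 False 0.06991352412780645 [-0.68  0.84  4.29]
0.069 False 0.06897222965962513 [-1.48  0.79  4.19]
0.0685 False 0.06865163682215442 [-1.06  1.61  6.47]
0.068 False 0.06856239090742283 [-3.43  1.93 11.45]
[-3.41  2.16 11.08]
[-0.46  0.36 -0.01] 25.6583
```

View pics/cmp7.png

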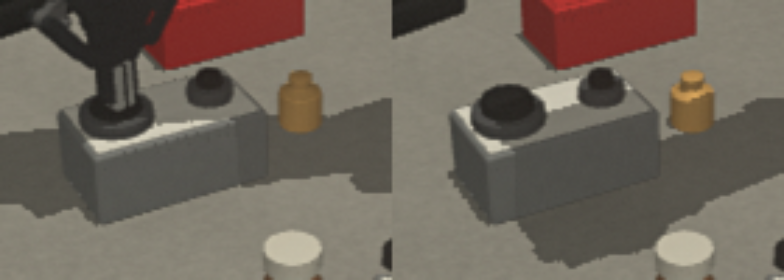

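View pics/s8.png

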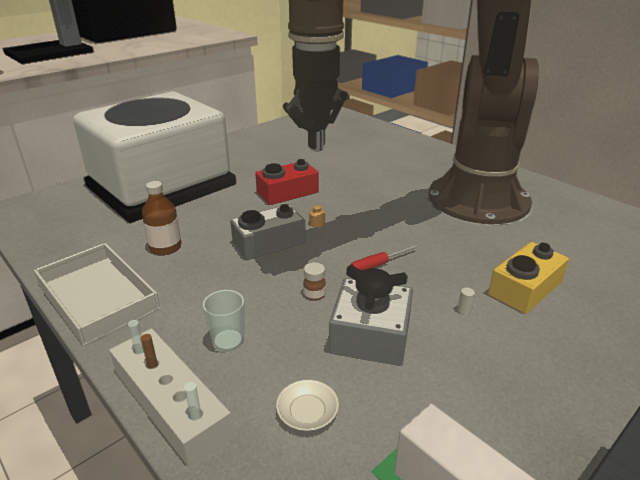

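The wide button bottomed at 6 mm and 11 N and has come back up. Its cap is at (252,217) again, the stop head is up at (375,285), and the labware sits where it was at the start.

```bash
python3 - <<'E'
from h import *
print(np.abs(r.get_qvel()).max(),F()); print(r.finish_job())
E
```

```text
0.3751847308294289 [ 0.9  -0.84 -0.7 ]
the job is handed in; nothing more can be done
None
```

I did the whole stop check and handed the job in at about 26 s of the 61 s allowed; the hand-in reports no verdict.

- **Stop button pressed:** I pushed it straight down with closed fingers to its bottom stop, peaking at about 13 N. With the fingers away, the picture showed it staying in by itself.
- **Stop button released:** I pushed one wing round clockwise by about 45° with light force, roughly 1–3 N against about 1 N of sensor noise. After I backed off, the head looked the same as at the start, so it was up and turned back.
- **Wide button:** I pressed it fully in on the grey box, about 6 mm to its stop at about 11 N, and it came back up. I did not touch the narrow button.

In the last scene picture all the labware was where it started and the arm was clear of everything. I judged this by eye, not by measuring positions.

Three checks disagreed:
- **Fingertip reach:** the closed fingertips touched with the TCP about 7.5 mm below them, although `r.tip_reach` says they stand 25 mm ahead of it. I went by felt contact instead.
- **Stop head height during the twist:** the wrist camera suggested it was still latched and the scene camera said it was up. The view after release confirmed it was up.
- **Wide button position:** the top and scene views differed by about 12 mm. I used a weighted average of the two, and the press landed on the cap.

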